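# Shut the bar tap and park its spout

### The arm

A 6-joint arm with a two-finger parallel gripper is mounted at the origin on the work surface. World frame = base frame: x ahead of the robot, y to its left, z up, the work surface at z = 0. Lengths are in mm, angles in rad, forces in N, time in s.
With the tool pointing down it reaches from about 300 to 775 mm from the base axis. Payload 14.6 kg.
Tool frame: the origin (TCP) lies at the very end of the fingers, on their centre line; the grasp point (between the pads) lies 19 mm behind it; z points along the fingers, y is the line along which they close (so a half turn about z gives the same grasp; the last joint's range is limited). The gripper opens to 94 mm and grips with 3 to 60 N. Pads are 16 mm wide; open, the fingers measure 119 mm over their backs; the gripper's body (75 mm by 177 mm) begins 78 mm behind the grasp point.
Start: joints at [-1.186, 0.3, 1.521, -0, 1.321, -0.067], TCP at [240.114, -494.808, 205.446] pointing down, gripper open.
Joint ranges: [-3.03, 3.03], [-0.79, 2.21], [0.23, 2.52], [-1.04, 4.18], [0, 3.07], [-2.55, 2.55]. Speed limits (rad/s): [2.22, 2.22, 2.57, 3.14, 3.14, 3.14].

### API

Orientations are given as [roll, pitch, yaw] about the fixed x, y, z axes, in that order (R = Rz(yaw) Ry(pitch) Rx(roll)).
In Python, from cell import manip, camera, get_calibration gives the robot as it stands.
- The arm moves only by the tool arm_command, never from a script. Its argument "targets" is a list of rows, each an object of numbers: "hand": the opening, from -1 (shut) to 1 (fully open), so that 0 is half open; "x", "y", "z": the shift along the tool's x, y, z in m; "yaw": the turn about the tool's z in rad. In form: [{"hand": .., "x": .., "y": .., "z": .., "yaw": ..}, ...]. A call has 1 to 10 rows; each row shifts and turns the commanded pose from where the row before left it, along the tool's axes as they then stand; what a row does not reach is not made up. A row lasts 1/10 s, in which the tool goes at most 50 mm and 8.59 degrees, less where a joint would pass 70% of its speed; a pose out of reach is approached as far as the arm can. A call is refused whole if a number of a shift passes 0.05 or a number of a turn 0.15, either way. A call with a gripper value outside its range is refused whole. The fingers move at their own pace and stop on an object; "newtons" is the grip in N (left out, the last holds). Time passes only in rows, so rows that do not move let the fingers close. It gives the time, the measured TCP pose, the force, the opening and the grip force at its end, in the units of the state.
- manip.read_state(): the state, without advancing time (a new reading comes with each control period).
- camera(name): name is "scene" or "top" or "wrist"; returns the picture (400x640x3 uint8, red, green, blue); there is no depth.
- get_calibration(name): a dict with "K" (3x3 intrinsics, pixels), "cam_to_world" (4x4, takes a point from camera to world coordinates). Camera axes: x right, y up, looking along -z (the intrinsics and any distortion apply to the point x, -y, -z); pixel columns grow to the right and rows downward; lengths in mm; the calibration is good to about 2 mm. A picture is of the moment at which its call begins: read the wrist's pose just before it. get_calibration takes no time and is no camera call; for the wrist camera it gives the pose at the moment of the call.
- manip.sign_off(): hands the job in; it is judged then, once.
The state is a dict: "clock": time; "joints": joint angles; "qd": joint speeds; "effort": joint torques, N m; "eef_pos": TCP position; "eef_rot": TCP orientation; "wrist_force": force on the tool from outside, world axes, zero at the start; "moment": the same for the moment, N m; "finger_gap": finger opening in mm; "finger_force": force on a finger pad.
Only numpy, scipy, OpenCV 4.12 (cv2) and the standard library are available. Lean on these libraries where they do the work, as an engineer would, in place of code of your own. Each camera call takes 0.05 s, during which the arm holds its last target. There are 200 camera calls.

### The job

The water to the bar is still shut off at the main. Before it comes back on, push both levers of the sink tap fully closed, so that each points straight out sideways on its stop, and push the tap's spout round until its mouth is well over the empty bowl, away from the clean mugs and glass in the other. Use a fingertip only, gripping neither levers nor spout, and leave everything else where it stands.

Things in the scene. Friction and masses are not known exactly. Their poses are not given: they have to be found in the camera images.
- sink: Fixed steel double-bowl sink, black three-hole tap on its rear deck. Origin: foot of the spout, level with the counter (z = 0); x away from the robot, y left seen from it, z up; may be turned a little about z. Deck 3 mm high, x -45 to +55 mm. The spout turns about this z axis, the levers about upright axes at x = 0, y = +120 and -120 mm. A 30 mm divider lies on y = 0.
- left_bowl (a point): Centre of the mouth of the left bowl, level with the counter. The bowl is 270 x 270 mm and 140 mm deep: in the sink frame x -315 to -45 mm, y +15 to +285 mm. A wire grid lies on its floor.
- right_bowl (a point): The same for the right bowl, its mirror image: in the sink frame x -315 to -45 mm, y -285 to -15 mm.
- left_lever (a joint): Left lever's angle. A bar 14 mm wide, 14 mm thick (51 to 65 mm above the counter), reaching 90 mm from its upright axis, on a hub of radius 18 mm, top at 68 mm. 0 = closed, on its stop, pointing straight left (sink +y); grows as it opens, counter-clockwise from above; at 1.5 (stop) it points nearly to the robot. Stays where left; friction 0.2 N m (3 N near the end).
- right_lever (a joint): Right lever's angle; mirror image of the left. 0 = closed, on its stop, pointing straight right (sink -y); grows as it opens, clockwise from above; at 1.5 (stop) it points nearly to the robot. Stays where left; same friction.
- spout (a joint): Spout's angle. Black gooseneck of 22 mm tube: up from the sink origin, over in a half circle (top 226 mm above the counter), down 130 mm out from its axis to a 26 mm thick outlet. 0 = pointing to -x of the sink, over the divider; positive = swung left (+y), negative = right; stops at -1.0 and 1.0. Stays where left; friction 0.25 N m (2 N at the outlet).
- left_lever_tip (a point): Point on the centre line of the left lever, 75 mm from its axis and 15 mm short of its end, at half its thickness (58 mm above the counter). Its axes are those of the sink when the lever is closed (y along the lever, outwards) and turn with the lever.
- right_lever_tip (a point): The same point on the right lever (closed: axes those of the sink, the lever then pointing along -y); turns with the lever.
- left_lever_axis (a point): Point on the turning axis of the left lever, 58 mm above the counter.
- right_lever_axis (a point): Point on the turning axis of the right lever, 58 mm above the counter.
- outlet (a point): Centre of the mouth of the spout, 118 mm above the counter and 130 mm from the spout's axis; its x axis points from there back to the spout's axis, z up. The tube goes straight up from here to 150 mm above the counter, then bends over towards its axis.
- mug_a: Upturned white mug, 80 mm across, 95 mm high, handle 24 mm out; stands on the grid in the bowl that is in use, its top about 30 mm below the counter. Origin: centre of its underside.
- mug_b: A second such mug, in the same bowl.
- pint: Upturned beer glass, amber, 86 mm across at the foot, 132 mm high, in the same bowl as the mugs. Origin: centre of its underside.
- soap: Soap dispenser with a pump, 58 mm across, 150 mm high, on the counter behind the tap. Origin: centre of its underside.
- shaker: Steel cocktail shaker, 86 mm across, 206 mm high, on the counter to the left of the sink. Origin: centre of its underside.
- remote: Black remote control, 160 x 45 x 18 mm, flat on the counter to the left of the sink. Origin: centre of its underside.
- coasters: Stack of four cork coasters, 97 mm square, 19 mm high, on the counter to the right. Origin: centre of the underside.
- brush: Round dish brush with a wooden handle, 235 mm long, 35 mm high, lying on the counter to the right of the sink. Origin: near its middle, on the counter.
Things that resemble listed ones, but are neither listed nor needed, are in the scene too. What is shaped like the mug_a but red is not meant.

How it is judged (in metres and radians):
At the end, for the whole second after the job is handed in: Both levers within 0.07 rad (4 degrees) of their closed stops; the mouth of the spout over the bowl without mugs and glass, its centre at least 60 mm sideways from the middle of the divider and at least 60 mm in front of the tap's axis line, so 15 mm or more inside the bowl's edges (value of joint each of left_lever, right_lever below 0.07 rad and ((y of mug_a in the frame of sink above 0 m and y of outlet in the frame of sink below -0.06 m) or (y of mug_a in the frame of sink below 0 m and y of outlet in the frame of sink above 0.06 m)) and x of outlet in the frame of sink below -0.06 m); the robot touches nothing.
It fails at once if a mug or the glass in the bowl is moved by more than 20 mm (lifted, carried, pushed or tipped) (distance of any of mug_a, mug_b, pint from where it was at the start of the episode above 0.02 m).
It fails at once if something standing on the counter is moved by more than 20 mm (lifted, carried, pushed or tipped) (distance of any of soap, shaker, remote, coasters, brush from where it was at the start of the episode above 0.02 m).
It fails at once if a lever is taken between the fingers instead of pushed ((x of the grasp point in the frame of left_lever_tip between -0.006 and 0.006 m and y of the grasp point in the frame of left_lever_tip between -0.05 and 0.02 m and z of the grasp point in the frame of left_lever_tip between -0.04 and 0.018 m) or (x of the grasp point in the frame of right_lever_tip between -0.006 and 0.006 m and y of the grasp point in the frame of right_lever_tip between -0.02 and 0.05 m and z of the grasp point in the frame of right_lever_tip between -0.04 and 0.018 m)).
It fails at once if the spout is taken between the fingers instead of pushed (y of the grasp point in the frame of outlet between -0.007 and 0.007 m and x of the grasp point in the frame of outlet between -0.015 and 0.14 m and z of the grasp point in the frame of outlet between -0.02 and 0.116 m).
It also fails if it takes over 67 s, if anything falls off the work surface, if the arm or the gripper's body presses on something with over 40 N, if the wrist force passes 120 N, or if a joint passes its speed limit or range.

## Working session

There is one attempt and no reset: what is moved stays moved. The work goes in short steps, Python scripts to look and compute and a tool call to move; the robot and the scene stay as the last step left them, time stands still between calls to the robot, and variables do not carry over. Pictures are saved under pics/ and viewed, at most 10 in all, crops included, and the job is handed in when it is done.

Besides the shell and the picture viewer there is one more tool, called after "Request:" by a JSON object that holds its "api" and its "payload", one argument or row to a line. arm_command: Moves the arm, as the interface text tells. Its arguments: {"type":"object","properties":{"targets":{"type":"array"},"newtons":{"type":"number"}},"required":["targets"]}

```bash
mkdir -p pics; python3 - <<'E'
from cell import manip,camera,get_calibration
import cv2
for n in("scene","top"):
    cv2.imwrite(f"pics/{n}0.png",camera(n)[:,:,::-1])
    c=get_calibration(n);print(n,c)
print(manip.read_state())
E
```

```text
scene {'K': array([[396.69428786,   0.        , 317.78838252],
       [  0.        , 396.69428786, 195.32013517],
       [  0.        ,   0.        ,   1.        ]]), 'cam_to_world': array([[-8.52379212e-01, -3.16547479e-01,  4.16229951e-01,
         1.03591856e+03],
       [ 5.22887969e-01, -5.06579894e-01,  6.85539920e-01,
         8.17364187e+02],
       [-6.15220876e-03,  8.01981611e-01,  5.97317039e-01,
         7.51113881e+02],
       [ 0.00000000e+00,  0.00000000e+00,  0.00000000e+00,
         1.00000000e+00]])}
top {'K': array([[486.21788972,   0.        , 315.40897795],
       [  0.        , 486.21788972, 200.52159822],
       [  0.        ,   0.        ,   1.        ]]), 'cam_to_world': array([[ 1.76447314e-02,  9.87580298e-01, -1.56121165e-01,
         3.50963390e+02],
       [-9.99808757e-01,  1.61107332e-02, -1.10857124e-02,
        -2.33275845e+00],
       [-8.43280469e-03,  1.56286913e-01,  9.87675700e-01,
         1.38209665e+03],
       [ 0.00000000e+00,  0.00000000e+00,  0.00000000e+00,
         1.00000000e+00]])}
{'clock': 0.1, 'joints': array([-1.18555613e+00,  3.00414596e-01,  1.52147513e+00, -7.57257861e-06,
        1.32070903e+00, -6.66132937e-02]), 'qd': array([ 0.00100634, -0.00164506, -0.0026721 , -0.00139831,  0.00040793,
       -0.00075274]), 'effort': array([ 1.16150084e-03, -5.32644260e+01, -3.53281546e+01,  7.09568267e-02,
        2.34990043e-02, -6.81066263e-05]), 'eef_pos': array([ 240.05459986, -494.60240839,  204.96214799]), 'eef_rot': array([-3.14058829e+00, -5.96513851e-05,  4.51855334e-01]), 'wrist_force': array([0.86255697, 0.66390528, 1.30021823]), 'moment': array([-0.00265598, -0.03883281, -0.00306736]), 'finger_force': 0.0, 'finger_gap': 93.76907591921434}
```

View pics/top0.png

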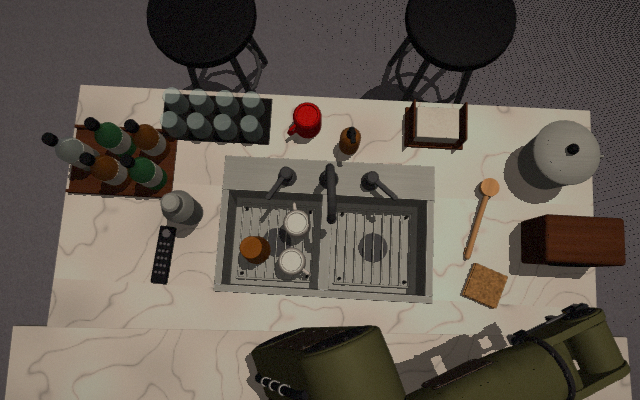

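View pics/scene0.png

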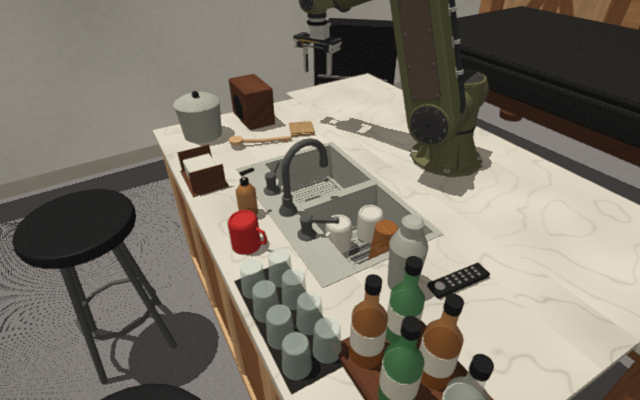

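The top view shows the mugs at (296,223) and (291,262) and the glass at (254,249), all in the left bowl, so the right bowl is the empty one. The tap: left lever from hub (287,176) to tip (269,198), right lever from hub (372,179) to tip (396,197), spout from (329,170) to (331,220). Lookalikes are the red mug (307,120) and the glasses on the tray (215,115), and neither is needed. Next is one close crop.

```bash
python3 - <<'E'
import cv2
a=cv2.imread("pics/top0.png")[140:310,205:445]
a=cv2.convertScaleAbs(a,alpha=1.5,beta=20)
cv2.imwrite("pics/crop.png",cv2.resize(a[:110,:],None,fx=3.3333,fy=3.3333,interpolation=cv2.INTER_CUBIC))
E
```

```text
(no output)
```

View pics/crop.png

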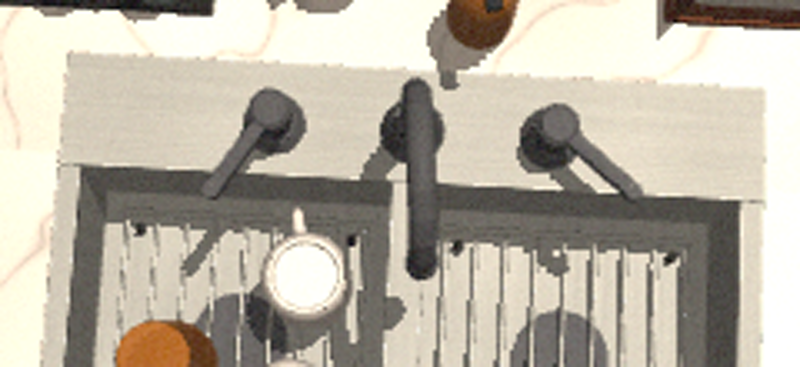

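Crop confirms it: left hub top (285.4,171.8), lever end (267.4,197), right hub (373.6,177.5), end (395.2,197), spout end about (331.3,221).

```bash
cat > h.py <<'E'
import numpy as np
from cell import manip,camera,get_calibration
def ray(n,u,v,z):
    c=get_calibration(n);T=c["cam_to_world"];d=np.linalg.inv(c["K"])@[u,v,1];d=T[:3,:3]@[d[0],-d[1],-d[2]]
    o=T[:3,3];return o+d*(z-o[2])/d[2]
def proj(n,p):
    c=get_calibration(n);T=c["cam_to_world"];q=T[:3,:3].T@(np.array(p)-T[:3,3]);q=c["K"]@[q[0],-q[1],-q[2]];return q[:2]/q[2]
def W(o,th,p):
    c,s=np.cos(th),np.sin(th);return np.array([o[0]+c*p[0]-s*p[1],o[1]+s*p[0]+c*p[1],p[2]])
E
python3 - <<'E'
from h import *
L=ray("top",285.4,171.8,68);R=ray("top",373.6,177.5,68)
le=ray("top",267.4,197,58);re=ray("top",395.2,197,58)
print(L,R,np.linalg.norm(L-R));o=(L+R)/2;d=L-R;th=np.arctan2(-d[0],d[1]);print(o,th)
print("deck",ray("top",225.4,155.6,3),ray("top",434.5,166.4,3))
for a,b in((L,le),(R,re)):
    v=(b-a)[:2];print(np.hypot(*v),np.arctan2(v[1],v[0])-th)
for z in(130,150):
    v=(ray("top",331.3,220,z)-o)[:2];print("spout",np.hypot(*v),v,np.arctan2(v[1],v[0])-th)
for a in(0.,.1):
    print(a,proj("top",W(o,th,(-130*np.cos(a),130*np.sin(a)*1,140))))
print("soap",ray("top",349,152,0),"brush",ray("top",489,187,20))
print(get_calibration("wrist"), proj("scene",W(o,th,(0,0,0))))
E
```

```text
[637.68197579  96.76274199  68.        ] [ 625.48183117 -146.70687173   68.        ] 243.77509375925092
[631.58190348 -24.97206487  68.        ] -0.05006763848204638
deck [697.40996119 278.2048607    3.        ] [ 674.68084207 -330.16637184    3.        ]
84.97808042056171 2.5833522016361306
79.66172520361987 -2.2287255355852693
spout 133.20929531659942 [-133.10121945   -5.3648615 ] -3.0512401923851447
spout 135.54677581507394 [-135.45754384   -4.9175451 ] -3.055237730154123
0.0 [326.79094656 218.20793103]
0.1 [321.77038628 217.62355925]
soap [714.57508987 -82.44504726   0.        ] brush [ 613.18720375 -479.34560214   20.        ]
{'K': array([[322.24050502,   0.        , 318.0562828 ],
       [  0.        , 322.24050502, 203.13799454],
       [  0.        ,   0.        ,   1.        ]]), 'cam_to_world': array([[ 4.36981610e-01,  8.73493670e-01,  2.14606341e-01,
         3.03317899e+02],
       [-8.99470207e-01,  4.24533186e-01,  1.03561192e-01,
        -4.64169001e+02],
       [-6.47468131e-04, -2.38286347e-01,  9.71194727e-01,
         3.84048107e+02],
       [ 0.00000000e+00,  0.00000000e+00,  0.00000000e+00,
         1.00000000e+00]])} [287.50559696 211.15500968]
```

Both lever axes come out 244 mm apart (240 expected), with the sink at about (631,-25), th about -0.042. The left lever is about 1.0 rad open, the right about 0.66, and the spout is at about -0.08. I'll do the right lever first, at yaw 0 with the fingers shut.

Request:
{"api": "arm_command", "payload": {
  "targets": [
    {"hand": -1, "x": 0, "y": 0, "z": 0, "yaw": 0.15},
    {"hand": -1, "x": 0, "y": 0, "z": 0, "yaw": 0.15},
    {"hand": -1, "x": 0, "y": 0, "z": 0, "yaw": 0.15},
    {"hand": -1, "x": 0.04, "y": -0.04, "z": 0, "yaw": 0},
    {"hand": -1, "x": 0.04, "y": -0.04, "z": 0, "yaw": 0},
    {"hand": -1, "x": 0.04, "y": -0.04, "z": 0, "yaw": 0},
    {"hand": -1, "x": 0.04, "y": -0.04, "z": 0, "yaw": 0},
    {"hand": -1, "x": 0.04, "y": -0.04, "z": 0, "yaw": 0},
    {"hand": -1, "x": 0.04, "y": -0.04, "z": 0, "yaw": 0},
    {"hand": -1, "x": 0, "y": -0.04, "z": 0, "yaw": 0}
  ]
}}

```text
clock: 1.1
eef_pos: [454.0, -240.4, 204.7]
eef_rot: [-3.141, 0.0, 0.003]
wrist_force: [0.4, -0.1, 0.6]
finger_gap: 17.7
finger_force: 0.0
```

```bash
python3 - <<'E'
from h import *
import cv2
s=manip.read_state();print(s["eef_pos"],s["eef_rot"],s["joints"][5],s["finger_gap"])
cv2.imwrite("pics/w1.png",camera("wrist")[:,:,::-1])
o=(631,-25.5);th=-.042
print("shaker",ray("top",172,200,206),ray("top",178,208,150),"pint")
for a in(.66,.4,.2,0,-.05):
  r=75
  for sgn in(1,-1): print(a,sgn,W(o,th,(-r*np.sin(a)-17*np.cos(a),sgn*(120+r*np.cos(a)-17*np.sin(a)),58)).round(),end=' ')
  print()
for p in((0,120,58),(0,-120,58),(0,-120,68),(0,120,68)):print(proj("wrist",W(o,th,p)))
for p in((-73*1,120,58),):pass
E
```

```text
[ 454.04620133 -240.37648563  204.66471586] [-3.14095201e+00  4.40089697e-04  3.29636460e-03] 1.0090526433098725 17.70596599701805
shaker [532.420323  363.0190912 206.       ] [520.54713347 363.65717838 150.        ] pint
0.66 1 [579. 146.  58.] 0.66 -1 [ 565. -192.   58.] 
0.4 1 [594. 159.  58.] 0.4 -1 [ 579. -206.   58.] 
0.2 1 [607. 166.  58.] 0.2 -1 [ 591. -214.   58.] 
0 1 [622. 170.  58.] 0 -1 [ 606. -220.   58.] 
-0.05 1 [626. 171.  58.] -0.05 -1 [ 610. -221.   58.] 
[-47.79868059  -7.94310183]
[219.794817     6.08574944]
[216.3867147    2.03705323]
[-60.51984867 -12.5108516 ]
```

View pics/w1.png

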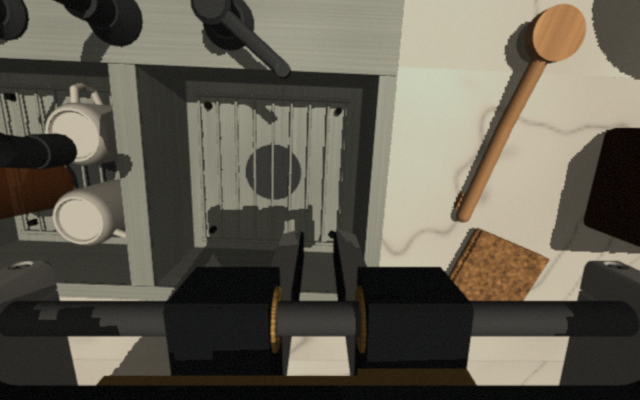

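The wrist view shows the right hub top at about (212,5), close to the predicted (216,2), and the lever end at (281,69). The spout's lower end is at about (68,150).

```bash
python3 - <<'E'
from h import *
a=ray("wrist",212,5,68);b=ray("wrist",283,71,58);print(a,b,np.hypot(*(b-a)[:2]),ray("wrist",66,150,140))
print(W((631,-25.5),-.042,(0,-120,68)))
E
```

```text
[ 623.62217777 -141.38297607   68.        ] [ 571.29340926 -201.50897052   58.        ] 79.70843884827195 [502.8635305  -46.20914416 140.        ]
[ 625.96148163 -145.39417556   68.        ]
```

Request:
{"api": "arm_command", "payload": {
  "targets": [
    {"hand": -1, "x": 0.03, "y": -0.025, "z": 0.03, "yaw": 0},
    {"hand": -1, "x": 0.03, "y": -0.025, "z": 0.04, "yaw": 0},
    {"hand": -1, "x": 0.01, "y": -0.02, "z": 0.04, "yaw": 0},
    {"hand": -1, "x": 0, "y": 0, "z": 0, "yaw": 0}
  ]
}}

```text
clock: 1.55
eef_pos: [516.8, -171.9, 94.5]
eef_rot: [-3.138, 0.008, 0.004]
wrist_force: [-0.8, 0.3, -0.3]
finger_gap: 0.4
finger_force: 0.0
```

Request:
{"api": "arm_command", "payload": {
  "targets": [
    {"hand": -1, "x": 0.01, "y": 0.01, "z": 0.022, "yaw": 0},
    {"hand": -1, "x": 0.01, "y": 0.01, "z": 0.022, "yaw": 0},
    {"hand": -1, "x": 0.01, "y": 0, "z": 0, "yaw": 0},
    {"hand": -1, "x": 0.01, "y": 0.005, "z": 0, "yaw": 0},
    {"hand": -1, "x": 0.01, "y": 0.007, "z": 0, "yaw": 0},
    {"hand": -1, "x": 0.01, "y": 0.006, "z": 0, "yaw": 0},
    {"hand": -1, "x": 0.01, "y": 0.005, "z": 0, "yaw": 0},
    {"hand": -1, "x": 0.005, "y": 0.003, "z": 0, "yaw": 0},
    {"hand": -1, "x": 0, "y": 0, "z": 0, "yaw": 0}
  ]
}}

```text
clock: 2.45
eef_pos: [594.2, -221.1, 57.0]
eef_rot: [3.141, -0.001, 0.002]
wrist_force: [-0.1, 0.3, 1.1]
finger_gap: 0.6
finger_force: 0.0
```

Request:
{"api": "arm_command", "payload": {
  "targets": [
    {"hand": -1, "x": 0, "y": 0, "z": 0.006, "yaw": 0},
    {"hand": -1, "x": 0.005, "y": 0, "z": 0, "yaw": 0},
    {"hand": -1, "x": 0.005, "y": 0, "z": 0, "yaw": 0},
    {"hand": -1, "x": 0.003, "y": 0, "z": 0, "yaw": 0},
    {"hand": -1, "x": 0, "y": 0, "z": 0, "yaw": 0}
  ]
}}

```text
clock: 2.95
eef_pos: [607.1, -220.6, 49.7]
eef_rot: [-3.142, -0.0, 0.002]
wrist_force: [-0.3, 0.1, 0.5]
finger_gap: 0.5
finger_force: 0.0
```

```bash
python3 - <<'E'
from h import *
import cv2
a=camera("wrist")[:,:,::-1];b=camera("top")[145:235,240:440,::-1]
b=cv2.resize(cv2.convertScaleAbs(b,alpha=1.5,beta=20),(640,288),interpolation=cv2.INTER_CUBIC)
cv2.imwrite("pics/w2.png",cv2.vconcat([a[100:400],b]))
E
```

```text
(no output)
```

View pics/w2.png

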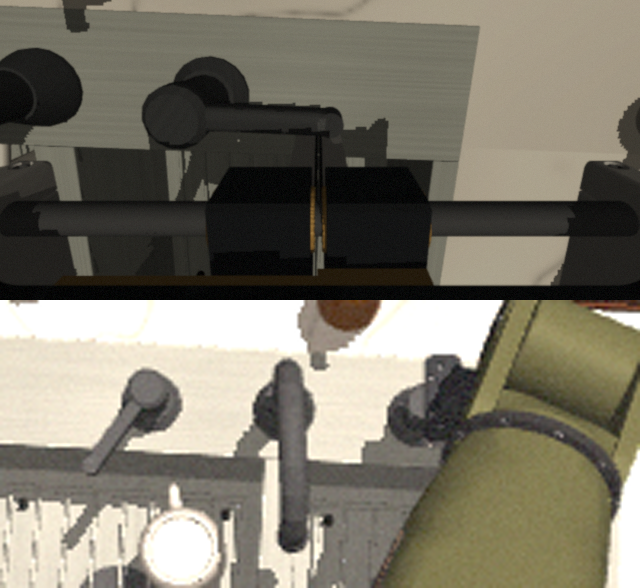

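The wrist view shows the right lever nearly sideways, hub (174,215) to end (325,224), with the finger behind it. I'll press on to its stop.

Request:
{"api": "arm_command", "payload": {
  "targets": [
    {"hand": -1, "x": 0.002, "y": 0, "z": 0, "yaw": 0},
    {"hand": -1, "x": 0.002, "y": 0, "z": 0, "yaw": 0},
    {"hand": -1, "x": 0, "y": 0, "z": 0, "yaw": 0}
  ]
}}

```text
clock: 3.35
eef_pos: [608.4, -220.6, 49.7]
eef_rot: [-3.141, 0.006, 0.002]
wrist_force: [-20.8, 0.7, 11.2]
finger_gap: 0.9
finger_force: 10.5
```

Request:
{"api": "arm_command", "payload": {
  "targets": [
    {"hand": -1, "x": 0.002, "y": 0, "z": 0, "yaw": 0},
    {"hand": -1, "x": 0, "y": 0, "z": 0, "yaw": 0}
  ]
}}

```text
clock: 3.55
eef_pos: [608.7, -220.6, 49.6]
eef_rot: [-3.14, 0.01, 0.001]
wrist_force: [-34.9, 2.3, 18.9]
finger_gap: 0.3
finger_force: 17.6
```

On the stop, at the predicted x. Now back off and go round in front of the spout to its left side.

Request:
{"api": "arm_command", "payload": {
  "targets": [
    {"hand": -1, "x": -0.03, "y": 0, "z": 0, "yaw": 0},
    {"hand": -1, "x": -0.035, "y": 0, "z": -0.03, "yaw": 0},
    {"hand": -1, "x": -0.035, "y": 0, "z": -0.03, "yaw": 0},
    {"hand": -1, "x": -0.035, "y": -0.01, "z": -0.03, "yaw": 0},
    {"hand": -1, "x": -0.035, "y": -0.03, "z": -0.02, "yaw": 0},
    {"hand": -1, "x": 0, "y": -0.045, "z": 0, "yaw": 0},
    {"hand": -1, "x": 0, "y": -0.045, "z": 0, "yaw": 0},
    {"hand": -1, "x": 0, "y": -0.045, "z": 0, "yaw": 0},
    {"hand": -1, "x": 0, "y": -0.045, "z": 0, "yaw": 0},
    {"hand": -1, "x": 0, "y": -0.04, "z": 0, "yaw": 0}
  ]
}}

```text
clock: 4.55
eef_pos: [442.2, 41.0, 160.1]
eef_rot: [-3.141, -0.001, 0.002]
wrist_force: [0.4, -0.2, -0.1]
finger_gap: 0.4
finger_force: 0.0
```

```bash
python3 - <<'E'
from h import *
import cv2
print(manip.read_state()["eef_pos"])
a=camera("wrist")[:,:,::-1];b=camera("top")[145:235,240:440,::-1]
b=cv2.resize(cv2.convertScaleAbs(b,alpha=1.5,beta=20),(640,288),interpolation=cv2.INTER_CUBIC)
cv2.imwrite("pics/w3.png",cv2.vconcat([a[0:300],b]))
E
```

```text
[442.17326218  41.04212766 160.10956895]
```

View pics/w3.png

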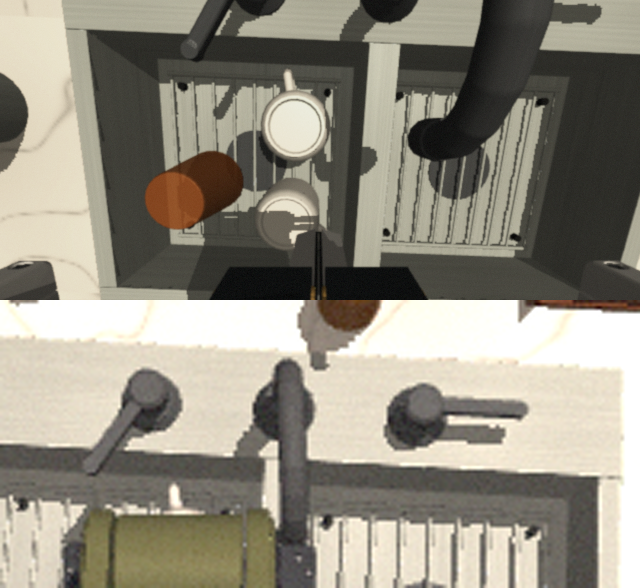

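The right lever is now parallel to the deck edge in the top view, (425,405) to (520,408). In the wrist view the outlet mouth is at about (428,140), and the left lever end at (193,47).

```bash
python3 - <<'E'
from h import *
print(ray("wrist",428,140,118),ray("wrist",193,47,58))
o=(631,-25.5);th=-.042
for a in(-.05,-.1,-.2,-.5,-.75,-.85):print(a,W(o,th,(-130*np.cos(a),130*np.sin(a),118)).round(),"tool",(W(o,th,(-130*np.cos(a),130*np.sin(a),118))+W((0,0),th,(22*np.sin(a),22*np.cos(a),0))).round())
E
```

```text
[502.48205706 -30.74905236 118.        ] [571.95833678 144.35010073  58.        ]
-0.05 [501. -27. 118.] tool [501.  -5. 118.]
-0.1 [501. -33. 118.] tool [500. -11. 118.]
-0.2 [503. -46. 118.] tool [499. -24. 118.]
-0.5 [514. -83. 118.] tool [505. -63. 118.]
-0.75 [ 532. -110.  118.] tool [518. -93. 118.]
-0.85 [ 541. -119.  118.] tool [ 525. -104.  118.]
```

Request:
{"api": "arm_command", "payload": {
  "targets": [
    {"hand": -1, "x": 0.029, "y": 0, "z": 0.013, "yaw": 0},
    {"hand": -1, "x": 0.029, "y": 0, "z": 0.012, "yaw": 0},
    {"hand": -1, "x": 0, "y": 0.01, "z": 0, "yaw": 0},
    {"hand": -1, "x": 0, "y": 0.015, "z": 0, "yaw": 0},
    {"hand": -1, "x": 0, "y": 0.015, "z": 0, "yaw": 0},
    {"hand": -1, "x": 0, "y": 0.015, "z": 0, "yaw": 0},
    {"hand": -1, "x": 0, "y": 0.01, "z": 0, "yaw": 0},
    {"hand": -1, "x": 0, "y": 0, "z": 0, "yaw": 0}
  ]
}}

```text
clock: 5.45
eef_pos: [500.4, -27.4, 134.9]
eef_rot: [3.141, -0.001, 0.0]
wrist_force: [0.4, 0.3, 0.1]
finger_gap: 0.2
finger_force: 0.0
```

Request:
{"api": "arm_command", "payload": {
  "targets": [
    {"hand": -1, "x": 0.002, "y": 0.015, "z": 0, "yaw": 0},
    {"hand": -1, "x": 0.002, "y": 0.015, "z": 0, "yaw": 0},
    {"hand": -1, "x": 0.004, "y": 0.015, "z": 0, "yaw": 0},
    {"hand": -1, "x": 0.006, "y": 0.015, "z": 0, "yaw": 0},
    {"hand": -1, "x": 0.005, "y": 0.01, "z": 0, "yaw": 0},
    {"hand": -1, "x": 0, "y": 0, "z": 0, "yaw": 0}
  ]
}}

```text
clock: 6.05
eef_pos: [519.9, -97.5, 134.3]
eef_rot: [3.141, 0.001, 0.0]
wrist_force: [0.8, -0.7, -0.2]
finger_gap: 0.5
finger_force: 0.0
```

The spout should now be near -0.78. Move off to the left lever.

Request:
{"api": "arm_command", "payload": {
  "targets": [
    {"hand": -1, "x": -0.01, "y": -0.03, "z": 0, "yaw": 0},
    {"hand": -1, "x": 0, "y": -0.04, "z": 0, "yaw": 0},
    {"hand": -1, "x": 0.006, "y": -0.04, "z": 0, "yaw": 0},
    {"hand": -1, "x": 0.01, "y": -0.04, "z": 0, "yaw": 0},
    {"hand": -1, "x": 0.01, "y": -0.04, "z": 0, "yaw": 0},
    {"hand": -1, "x": 0.005, "y": 0, "z": 0.04, "yaw": 0},
    {"hand": -1, "x": 0, "y": 0, "z": 0.044, "yaw": 0},
    {"hand": -1, "x": 0, "y": 0, "z": 0, "yaw": 0}
  ]
}}

```text
clock: 6.85
eef_pos: [537.1, 94.1, 45.7]
eef_rot: [3.14, 0.009, 0.003]
wrist_force: [-0.5, 0.9, -0.7]
finger_gap: 0.7
finger_force: 0.0
```

Request:
{"api": "arm_command", "payload": {
  "targets": [
    {"hand": -1, "x": 0.012, "y": -0.012, "z": 0, "yaw": 0},
    {"hand": -1, "x": 0.012, "y": -0.015, "z": 0, "yaw": 0},
    {"hand": -1, "x": 0.008, "y": -0.012, "z": 0, "yaw": 0},
    {"hand": -1, "x": 0.01, "y": -0.012, "z": 0, "yaw": 0},
    {"hand": -1, "x": 0.012, "y": -0.01, "z": 0, "yaw": 0},
    {"hand": -1, "x": 0.012, "y": -0.008, "z": 0, "yaw": 0},
    {"hand": -1, "x": 0.008, "y": -0.004, "z": 0, "yaw": 0},
    {"hand": -1, "x": 0, "y": 0, "z": 0, "yaw": 0}
  ]
}}

```text
clock: 7.65
eef_pos: [615.0, 167.4, 52.0]
eef_rot: [-3.141, -0.002, 0.002]
wrist_force: [0.7, 0.2, -1.2]
finger_gap: 0.4
finger_force: 0.0
```

Request:
{"api": "arm_command", "payload": {
  "targets": [
    {"hand": -1, "x": 0.004, "y": 0, "z": 0, "yaw": 0},
    {"hand": -1, "x": 0.004, "y": 0, "z": 0, "yaw": 0},
    {"hand": -1, "x": 0, "y": 0, "z": 0, "yaw": 0}
  ]
}}

```text
clock: 7.95
eef_pos: [622.4, 167.1, 50.9]
eef_rot: [-3.141, -0.0, 0.002]
wrist_force: [-0.4, 0.6, 0.6]
finger_gap: 0.1
finger_force: 0.2
```

Request:
{"api": "arm_command", "payload": {
  "targets": [
    {"hand": -1, "x": 0.002, "y": 0, "z": 0, "yaw": 0},
    {"hand": -1, "x": 0.001, "y": 0, "z": 0, "yaw": 0},
    {"hand": -1, "x": 0, "y": 0, "z": 0, "yaw": 0}
  ]
}}

```text
clock: 8.25
eef_pos: [623.3, 167.1, 50.6]
eef_rot: [3.141, 0.005, 0.002]
wrist_force: [-17.7, -0.5, 10.6]
finger_gap: 0.3
finger_force: 8.8
```

Request:
{"api": "arm_command", "payload": {
  "targets": [
    {"hand": -1, "x": 0.002, "y": 0, "z": 0, "yaw": 0},
    {"hand": -1, "x": 0, "y": 0, "z": 0, "yaw": 0}
  ]
}}

```text
clock: 8.45
eef_pos: [623.7, 167.1, 50.6]
eef_rot: [3.141, 0.009, 0.002]
wrist_force: [-31.1, -1.3, 18.7]
finger_gap: 0.3
finger_force: 15.8
```

Request:
{"api": "arm_command", "payload": {
  "targets": [
    {"hand": -1, "x": -0.03, "y": 0, "z": 0, "yaw": 0},
    {"hand": -1, "x": -0.03, "y": 0, "z": -0.03, "yaw": 0},
    {"hand": -1, "x": -0.04, "y": 0, "z": -0.04, "yaw": 0},
    {"hand": -1, "x": -0.04, "y": 0, "z": -0.04, "yaw": 0},
    {"hand": -1, "x": -0.04, "y": 0, "z": -0.02, "yaw": 0},
    {"hand": -1, "x": -0.04, "y": 0, "z": 0, "yaw": 0},
    {"hand": -1, "x": 0, "y": 0, "z": 0, "yaw": 0}
  ]
}}

```text
clock: 9.15
eef_pos: [413.5, 166.7, 172.1]
eef_rot: [-3.141, -0.001, 0.003]
wrist_force: [0.7, -1.2, -0.3]
finger_gap: 0.5
finger_force: 0.0
```

```bash
python3 - <<'E'
from h import *
import cv2
b=camera("top")[140:310,205:445,::-1]
cv2.imwrite("pics/end.png",cv2.resize(cv2.convertScaleAbs(b,alpha=1.5,beta=20),None,fx=3.3333,fy=3.3333,interpolation=cv2.INTER_CUBIC))
E
```

```text
(no output)
```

View pics/end.png

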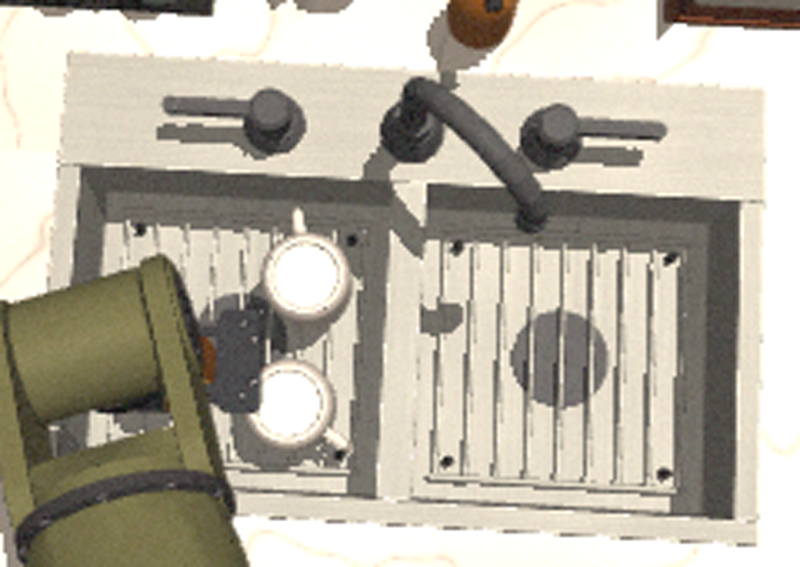

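Both levers point straight sideways, the mugs haven't moved, and the outlet is at crop (531,220). I'll check its position and hand in if it holds.

```bash
python3 - <<'E'
from h import *
p=ray("top",205+531/3.3333,140+220/3.3333,120);d=p-[631,-25.5,0];q=W((0,0),.042,d);print(q)
if q[0]<-72 and q[1]<-72: print(manip.sign_off())
E
```

```text
[-89.07986983 -94.89279807 120.        ]
the job is handed in; nothing more can be done
None
```

The job is handed in: both levers are pushed onto their closed stops, and the spout's mouth is over the empty right bowl, about 95 mm sideways from the divider and 89 mm in front of the tap line; no official verdict came back.

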